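# Roll a shaft blank into a V-block and bring it up to the end stop

### The arm

A 6-joint arm with a two-finger parallel gripper is mounted at the origin on the work surface. World frame = base frame: x ahead of the robot, y to its left, z up, the work surface at z = 0. Lengths are in mm, angles in rad, forces in N, time in s.
With the tool pointing down it reaches from about 275 to 1000 mm from the base axis. Payload 8.4 kg.
Tool frame: the origin (TCP) lies on the centre line of the jaws, within the pads' length; the fingertips stand 25 mm ahead of it and the grasp point (between the pads) lies 6 mm ahead of it; z points along the fingers, x is the direction in which the jaws open and shut, and the axes are right-handed (so a half turn about z gives the same grasp; the last joint's range is limited). The gripper opens to 85 mm and grips with 20 to 120 N. Pads are 22 mm wide; open, the fingers measure 114 mm over their backs; the gripper's body (76 mm by 85 mm) begins 54 mm behind the grasp point. The pads swing forward as they close: fully open they stand 13 mm farther back than shut.
Start: joints at [-1.108, 0.353, 1.633, -0, 1.155, -0.002], TCP at [280.152, -558.698, 256.281] pointing down, gripper open.
Joint ranges: [-2.63, 2.63], [-0.92, 2.1], [0.06, 2.66], [-1.3, 4.44], [0, 2.69], [-3.02, 3.02]. Speed limits (rad/s): [2.22, 2.22, 2.79, 3.14, 3.14, 3.14].

### API

Orientations are given as [roll, pitch, yaw] about the fixed x, y, z axes, in that order (R = Rz(yaw) Ry(pitch) Rx(roll)).
In Python, from rig import r gives the robot as it stands. The module is installed in compiled form; this text tells all that it offers.
- The arm moves only by the tool jog_arm, never from a script. Its argument "deltas" is a list of rows, each an object with "gripper": the gripper command: -1 is fully open, 1 is shut, values between are in proportion; "translation": the shift along the world's x, y, z in units of 10 cm (1.0 is 10 cm), a list of three; "dr": the turn, a rotation vector about the world's x, y, z in units of pi/2 rad (1.0 is pi/2 rad), a list of three. In form: [{"gripper": gripper, "translation": [x, y, z], "dr": [wx, wy, wz]}, ...]. A call has 1 to 12 rows; each row shifts and turns the commanded pose from where the row before left it; what a row does not reach is not made up. A row lasts 1/12 s, in which the tool goes at most 41.7 mm and 7.16 degrees, less where a joint would pass 70% of its speed; a pose out of reach is approached as far as the arm can. A call with a number of a shift or a turn outside -1 to 1 is refused whole. A call with a gripper value outside its range is refused whole. The fingers move at their own pace and stop on an object; "squeeze" is the grip in N (left out, the last holds). Time passes only in rows, so rows that do not move let the fingers close. It gives the time, the measured TCP pose, the force and the opening at its end, in the units of the state.
- r.sense(): the state, without advancing time (a new reading comes with each control period).
- r.grab_frame(name): name is "scene" or "top"; returns the picture (384x512x3 uint8, blue, green, red); there is no depth.
- r.calibration(name): a dict with "mtx" (3x3 intrinsics, pixels), "world_from_camera" (4x4, takes a point from camera to world coordinates). Camera axes: x right, y down, z forward; pixel columns grow to the right and rows downward; lengths in mm; the calibration is good to about 2 mm. A picture is of the moment at which its call begins. calibration takes no time and is no camera call.
- r.sign_off(): hands the job in, once; it reports no verdict.
The state is a dict: "clock": time; "qpos": joint angles; "qvel": joint speeds; "joint_efforts": joint torques, N m; "eef_pos": TCP position; "tcp_rot": TCP orientation; "contact_force": force on the tool from outside, world axes, zero at the start; "wrist_torque": the same for the moment, N m; "opening": opening from 0.0 (shut) to 1.0 (fully open).
Only numpy, scipy, OpenCV 4.12 (cv2) and the standard library are available. Lean on these libraries where they do the work, as an engineer would, in place of code of your own. Each camera call takes 0.05 s, during which the arm holds its last target. There are 200 camera calls.

### The job

Roll the thick solid shaft blank along its plate by its side until it drops into the groove of the V-block, and push it along the groove by its end until its other end rests against the end stop. Only push it with the fingers: do not lift or carry it. Leave the short pipe stub and everything else where they are, and finish clear of everything.

Things in the scene. Friction and masses are not known exactly. Their poses are not given: they have to be found in the camera images.
- vblock: V-block station, fixed: dark steel V-block, 220 mm long (x), 60 mm wide, between two aluminium feed plates (each 220 mm in x, reaching from 30 to 154 mm either side in y), all with one flat top 30 mm above the bench. Origin: on the bench under the V-block's centre, z up. The 90-degree groove runs along x at y = 0, open at the -x end, 34 mm wide at the top, bottom edge 13 mm above the bench.
- stop_face (a point): End stop at the +x end of the groove: steel block 50 mm wide in y, 15 mm thick, from the V-block's top up to 60 mm above the bench. The point is on its flat face towards the groove, 45 mm above the bench, 75 mm in x from the station's origin; same axes.
- seat (a point): Where the shaft blank's centre lies when it is down in the groove with its end against the stop: x = 15, y = 0, z = 35.6 mm from the station's origin; same axes.
- shaft_center (a point): Centre of the shaft blank: solid aluminium bar, 32 mm diameter, 120 mm long, 0.2 to 0.35 kg, the thicker, longer of the two round pieces. Its x is the bar's axis, towards the stop end; y and z turn as it rolls. Starts loose on either feed plate, within 0.3 rad of the groove's direction, centre 46 mm above the bench, and rolls freely.
- pipe: Short steel pipe stub, 26 mm outside diameter, 18 mm bore, 70 mm long, lying loose on the other feed plate; not to be moved. Origin: its centre; x along its axis.
- collar: Small loose steel collar, 28 mm across, 16 mm tall, standing flat near the stop end of the +y feed plate; leave alone. Origin: centre of its underside.
- bolt: Loose bolt standing on its head, 24 mm across, 45 mm tall, near the stop end of the -y feed plate; leave alone. Origin: centre of its underside.
- wrench: Wrench lying on the bench to the left of the station; leave alone.
- hammer: Hammer lying on the bench to the right of the station; leave alone.
- oil: White plastic bottle, 60 mm across, 150 mm tall, on the bench to the left; leave alone. Origin: centre of its underside.
- cup: Aluminium cup, 64 mm across, 60 mm tall, on the bench to the right; leave alone. Origin: centre of its underside.
Not all that is in view belongs to the job. Leave any blue look-alike of the part that bears shaft_center alone.

How it is judged (in metres and radians):
At the end, for the whole second after the job is handed in: The shaft blank lies at rest down in the V groove (centre within 3 mm of the seated position sideways and in height, axis within 0.05 rad of the groove), its end within 3 mm of the stop's face; the pipe stub is within 15 mm of where it started (y of shaft_center in the frame of vblock between -0.003 and 0.003 m and z of shaft_center in the frame of vblock between 0.0326 and 0.0386 m and x of shaft_center in the frame of vblock between 0.012 and 0.017 m and angle between the x axis of shaft_center and the x axis of vblock, either way round below 0.05 rad and linear speed of shaft below 0.01 m/s and distance of pipe from where it was at the start of the episode below 0.015 m); the robot touches nothing.
It fails at once if the shaft blank is lifted (centre more than 5 mm higher than when it lies on the plate) (height (world z) of shaft_center above 0.051 m).
It fails at once if the pipe stub is moved by more than 15 mm (distance of pipe from where it was at the start of the episode above 0.015 m).
It fails at once if the collar, bolt, wrench, hammer, bottle or cup is moved by more than 15 mm (distance of any of collar, bolt, wrench, hammer, oil, cup from where it was at the start of the episode above 0.015 m).
It also fails if it takes over 53 s, if anything falls off the work surface, if the arm or the gripper's body presses on something with over 40 N, if the wrist force passes 120 N, or if a joint passes its speed limit or range.

## Working session

There is one attempt and no reset: what is moved stays moved. The work goes in short steps, Python scripts to look and compute and a tool call to move; the robot and the scene stay as the last step left them, time stands still between calls to the robot, and variables do not carry over. Pictures are saved under pics/ and viewed, about 8 in all and at most 12, crops included, and the job is handed in when it is done.

Besides the shell and the picture viewer there is one more tool, called after "Call:" by a JSON object that holds its "op" and its "data", one argument or row to a line. jog_arm: Moves the arm, as the interface text tells. Shifts and turns lie within -1 to 1; 1 stands for 10 cm of shift or pi/2 rad of turn. Its arguments: {"type":"object","properties":{"deltas":{"type":"array"},"squeeze":{"type":"number"}},"required":["deltas"]}

```bash
mkdir -p pics; cat > h.py <<'E'
import numpy as np, cv2
from rig import r
def cam(n):
    c=r.calibration(n); return np.array(c["mtx"]),np.array(c["world_from_camera"])
def px2w(n,uv,z):
    K,T=cam(n); uv=np.atleast_2d(np.float64(uv))
    d=(T[:3,:3]@np.linalg.inv(K)@np.c_[uv,np.ones(len(uv))].T).T
    o=T[:3,3]; s=(z-o[2])/d[:,2]; return o+s[:,None]*d
def w2px(n,p):
    K,T=cam(n); p=np.atleast_2d(p); c=(p-T[:3,3])@T[:3,:3]; q=c@K.T; return q[:,:2]/q[:,2:]
E
python3 - <<'E'
from h import *
for n in ("top","scene"):
    im=r.grab_frame(n); cv2.imwrite(f"pics/{n}0.png",im)
    print(n,np.round(cam(n)[0],1).tolist(),np.round(cam(n)[1],3).tolist())
a=cv2.imread("pics/top0.png");b=cv2.imread("pics/scene0.png")
cv2.imwrite("pics/top0b.png",cv2.resize(a,(800,600),interpolation=2));cv2.imwrite("pics/scene0b.png",cv2.resize(b,(800,600),interpolation=2))
print(r.sense())
E
```

```text
top [[454.4, 0.0, 253.6], [0.0, 454.4, 186.6], [0.0, 0.0, 1.0]] [[-0.016, -0.997, 0.076, 432.332], [-1.0, 0.015, -0.007, 35.427], [0.006, -0.076, -0.997, 1638.554], [0.0, 0.0, 0.0, 1.0]]
scene [[359.3, 0.0, 254.0], [0.0, 359.3, 196.5], [0.0, 0.0, 1.0]] [[-0.387, 0.658, -0.645, 1191.571], [0.922, 0.281, -0.266, 279.841], [0.007, -0.698, -0.716, 780.138], [0.0, 0.0, 0.0, 1.0]]
{'clock': 0.1, 'qpos': array([-1.10842890e+00,  3.53596871e-01,  1.63404357e+00, -6.98019555e-06,
        1.15519586e+00, -2.38702599e-03]), 'qvel': array([-0.00065398, -0.00303329, -0.00098468, -0.00064666, -0.00032887,
        0.00132483]), 'joint_efforts': array([-1.46401699e-04, -6.06355619e+01, -3.42818999e+01, -4.27237808e-05,
        3.82819679e-03,  9.86473196e-07]), 'eef_pos': array([ 279.96013378, -558.35870211,  255.63242978]), 'tcp_rot': array([ 3.14158924e+00,  1.24366152e-03, -1.10603905e+00]), 'contact_force': array([0.0390338 , 0.54249021, 0.73352831]), 'wrist_torque': array([-0.03112516, -0.0233414 , -0.06675311]), 'opening': 0.9931139254509166}
```

View pics/top0b.png

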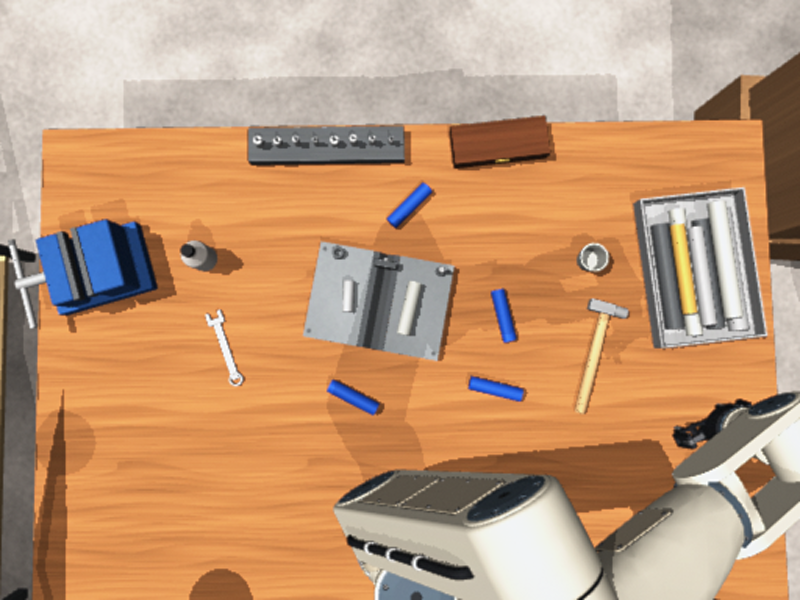

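View pics/scene0b.png

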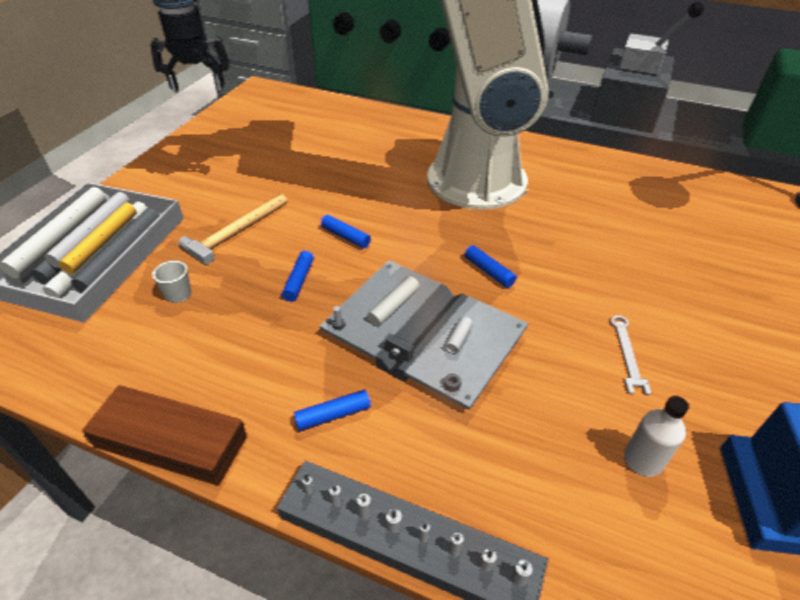

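In the top view (800×600), the station runs from (305,243) to (455,358), with the stop at (387,262). There are two round-piece candidates on it. The right one at (410,308) is longer and thicker, so it is the shaft. The left one at (348,295) is the pipe stub. The blue bars are look-alikes. I'll confirm this in an enlarged crop and measure.

```bash
python3 - <<'E'
from h import *
a=cv2.imread("pics/top0.png"); b=cv2.imread("pics/scene0.png")
c=cv2.resize(a[150:235,190:296],(800,640),interpolation=cv2.INTER_CUBIC)[:600]
cv2.imwrite("pics/c1.png",c)
# station: non-orange/low-sat region
def comps(im,m,lo):
    n,l,s,ce=cv2.connectedComponentsWithStats(m.astype(np.uint8)); return [(i,s[i].tolist(),ce[i]) for i in range(1,n) if s[i][4]>lo],l
for n,im,(x0,y0,x1,y1) in (("top",a,(185,145,300,240)),("scene",b,(195,160,345,270))):
    hsv=cv2.cvtColor(im,cv2.COLOR_BGR2HSV).astype(int); roi=np.zeros(im.shape[:2],bool); roi[y0:y1,x0:x1]=1
    m=roi&(hsv[...,1]<70)
    cs,l=comps(im,m,300)
    for i,s,ce in cs:
        ct=max(cv2.findContours((l==i).astype(np.uint8),0,2)[0],key=cv2.contourArea)
        box=cv2.boxPoints(cv2.minAreaRect(ct)); q=cv2.approxPolyDP(ct,6,True)[:,0]
        print(n,"station",s,np.round(px2w(n,q,30)[:,:2]).tolist()); 
    # bright = shaft/pipe
    g=hsv[...,2]; 
    print("plate V",np.median(g[m]))
    m2=roi&(g>np.median(g[m])+35)&(hsv[...,1]<70)
    cs,l=comps(im,m2,25)
    for i,s,ce in cs:
        ys,xs=np.nonzero(l==i); rect=cv2.minAreaRect(np.c_[xs,ys].astype(np.float32))
        print(n,"bright",s,ce.round(1),np.round(px2w(n,ce,46),1),[np.round(k,1) for k in rect])
E
```

```text
top station [194, 155, 97, 76, 5375] [[670.0, 196.0], [461.0, 237.0], [400.0, -62.0], [612.0, -106.0]]
plate V 166.0
top bright [219, 180, 6, 19, 83] [221.5 189. ] [[546.6 137.5  46. ]] [array([221.4, 189. ]), array([ 4.4, 18.2]), np.float64(3.8)]
top bright [255, 180, 12, 34, 186] [260.6 196.7] [[517.5   0.7  46. ]] [array([260.6, 196.4]), array([ 5.5, 34. ]), np.float64(13.0)]
scene station [205, 167, 133, 94, 6567] [[612.0, -108.0], [674.0, 192.0], [461.0, 234.0], [402.0, -67.0]]
plate V 157.0
scene bright [238, 177, 30, 27, 259] [253.  190.1] [[506.9  -5.3  46. ]] [array([253.1, 190.1]), array([ 7.6, 34.3]), np.float64(48.0)]
scene bright [288, 202, 16, 20, 126] [295.1 211.4] [[538.  133.2  46. ]] [array([295. , 211.5]), array([ 6.9, 20.3]), np.float64(34.7)]
```

View pics/c1.png

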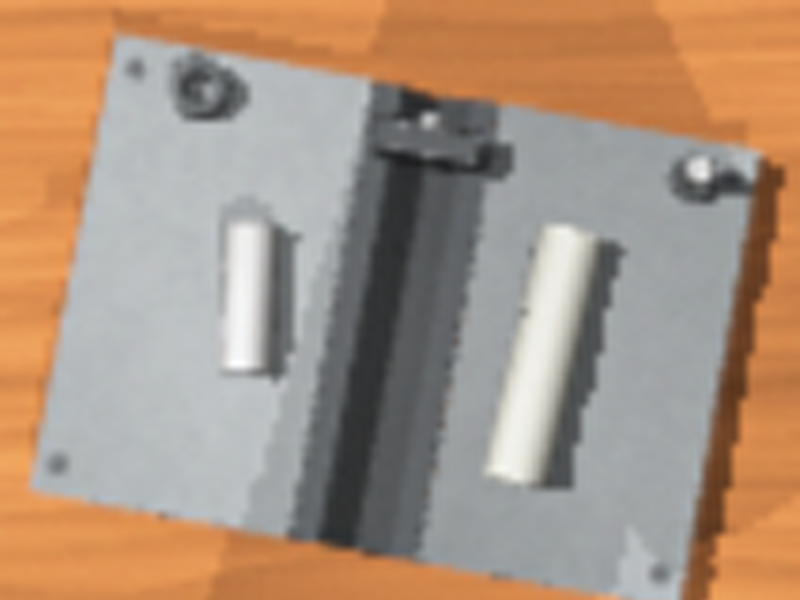

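The crop confirms it: the cream bar at crop (543,355) is longer and thicker, so it is the shaft. The white stub at (248,295) shows a bore end, so it is the pipe. The stop is at (435,145), the bolt at (700,175) and the collar at (205,90). One refined measurement next, then I move.

```bash
cat > m.py <<'E'
from h import *
def station(n,im,box):
    hsv=cv2.cvtColor(im,cv2.COLOR_BGR2HSV).astype(int); m=np.zeros(im.shape[:2],np.uint8); x0,y0,x1,y1=box
    m[y0:y1,x0:x1]=(hsv[y0:y1,x0:x1,1]<80)*255
    ct=max(cv2.findContours(m,0,cv2.CHAIN_APPROX_NONE)[0],key=cv2.contourArea)
    P=px2w(n,ct[:,0],30)[:,:2].astype(np.float32)
    c,_,_=cv2.minAreaRect(P); yaw=-0.2; c=np.array(c)
    for _ in range(3):
        R=np.array([[np.cos(yaw),-np.sin(yaw)],[np.sin(yaw),np.cos(yaw)]]); Q=(P-c)@R; L=[]
        for ax,s,h,o in((0,1,110,154),(0,-1,110,154),(1,1,154,110),(1,-1,154,110)):
            k=(abs(Q[:,ax]*s-h)<9)&(abs(Q[:,1-ax])<o-12); f=np.polyfit(Q[k,1-ax],Q[k,ax],1); L.append((f,k.sum()))
        ang=[-L[0][0][0],-L[1][0][0],L[2][0][0],L[3][0][0]]
        off=[L[i][0][1] for i in range(4)]
        c=c+R@[(off[0]+off[1])/2,(off[2]+off[3])/2]; yaw+=np.mean(ang)
    print(n,"station",c.round(1),round(yaw,4),"ang",np.round(ang,3),"edges",np.round(off,1))
    return c,yaw
def shaft(n,im,box,c,yaw,thr=195,z=54):
    hsv=cv2.cvtColor(im,cv2.COLOR_BGR2HSV).astype(int); x0,y0,x1,y1=box
    m=np.zeros(im.shape[:2],np.uint8); m[y0:y1,x0:x1]=((hsv[y0:y1,x0:x1,2]>thr)&(hsv[y0:y1,x0:x1,1]<80))
    _,l,s,_=cv2.connectedComponentsWithStats(m); i=1+np.argmax(s[1:,4]); ys,xs=np.nonzero(l==i)
    R=np.array([[np.cos(yaw),-np.sin(yaw)],[np.sin(yaw),np.cos(yaw)]])
    Q=(px2w(n,np.c_[xs,ys],z)[:,:2]-c)@R; f=np.polyfit(Q[:,0],Q[:,1],1)
    print(n,"bar in station: x",Q[:,0].min().round(1),Q[:,0].max().round(1),"y mean",Q[:,1].mean().round(1),np.percentile(Q[:,1],[2,98]).round(1),"yaw",f[0].round(3),s[i].tolist())
E
python3 - <<'E'
from m import *
a=cv2.imread("pics/top0.png"); b=cv2.imread("pics/scene0.png")
c,y=station("top",a,(185,145,300,240)); c2,y2=station("scene",b,(195,160,345,270))
shaft("top",a,(244,170,280,220),c,y); shaft("scene",b,(235,172,272,210),c2,y2)
R=np.array([[np.cos(y),-np.sin(y)],[np.sin(y),np.cos(y)]])
s=r.sense(); cm=(c+c2)/2
for q in ((-6,-122),(-6,-40),(-110,0)): print(q,(cm+R@q).round(1),(cm+R@q-s["eef_pos"][:2]).round(1))
E
```

```text
top station [535.7  65.8] -0.1966 ang [-0.001  0.001 -0.     0.   ] edges [ 107.9 -107.9  153.2 -153.2]
scene station [539.5  62.6] -0.1982 ang [ 0.001  0.002  0.    -0.004] edges [ 110.6 -111.1  154.4 -154.4]
top bar in station: x -63.9 54.6 y mean -67.6 [-78.3 -56.4] yaw -0.056 [254, 180, 14, 34, 195]
scene bar in station: x -74.5 47.6 y mean -68.5 [-80.8 -54.4] yaw -0.047 [238, 177, 30, 27, 257]
(-6, -122) [507.9 -54.3] [227.9 504.1]
(-6, -40) [523.9  26.2] [243.9 584.5]
(-110, 0) [429.7  85.7] [149.7 644.1]
```

Call:
{"op": "jog_arm", "data": {
  "deltas": [
    {"gripper": 0, "translation": [0.163, 0.36, 0], "dr": [0, 0, 0.0413]},
    {"gripper": 0, "translation": [0.163, 0.36, 0], "dr": [0, 0, 0.0413]},
    {"gripper": 0, "translation": [0.163, 0.36, 0], "dr": [0, 0, 0.0413]},
    {"gripper": 0, "translation": [0.163, 0.36, 0], "dr": [0, 0, 0.0413]},
    {"gripper": 0, "translation": [0.163, 0.36, 0], "dr": [0, 0, 0.0413]},
    {"gripper": 0, "translation": [0.163, 0.36, 0], "dr": [0, 0, 0.0413]},
    {"gripper": 0, "translation": [0.163, 0.36, 0], "dr": [0, 0, 0.0413]},
    {"gripper": 0, "translation": [0.163, 0.36, 0], "dr": [0, 0, 0.0413]},
    {"gripper": 0, "translation": [0.163, 0.36, 0], "dr": [0, 0, 0.0413]},
    {"gripper": 0, "translation": [0.163, 0.36, 0], "dr": [0, 0, 0.0413]},
    {"gripper": 0, "translation": [0.163, 0.36, 0], "dr": [0, 0, 0.0413]},
    {"gripper": 0, "translation": [0.163, 0.36, 0], "dr": [0, 0, 0.0413]}
  ]
}}

```text
clock: 1.1
eef_pos: [476.0, -124.8, 256.2]
tcp_rot: [3.142, 0.0, -0.324]
contact_force: [1.1, -0.2, 0.5]
opening: 0.498
```

Call:
{"op": "jog_arm", "data": {
  "deltas": [
    {"gripper": 0, "translation": [0.16, 0.355, 0], "dr": [0, 0, 0.0405]},
    {"gripper": 0, "translation": [0.16, 0.355, 0], "dr": [0, 0, 0.0405]},
    {"gripper": 0, "translation": [0, 0, -0.4], "dr": [0, 0, 0]},
    {"gripper": 0, "translation": [0, 0, -0.4], "dr": [0, 0, 0]},
    {"gripper": 0, "translation": [0, 0, -0.4], "dr": [0, 0, 0]},
    {"gripper": 0, "translation": [0, 0, -0.4], "dr": [0, 0, 0]},
    {"gripper": 0, "translation": [0, 0, -0.1], "dr": [0, 0, 0]},
    {"gripper": 0, "translation": [0, 0, 0], "dr": [0, 0, 0]}
  ]
}}

```text
clock: 1.77
eef_pos: [505.4, -55.4, 83.7]
tcp_rot: [3.141, 0.006, -0.2]
contact_force: [-0.5, -0.5, 0.6]
opening: 0.499
```

```bash
python3 - <<'E'
from h import *
b=r.grab_frame("scene"); cv2.imwrite("pics/s1.png",cv2.resize(b[130:275,190:350],(662,600),interpolation=cv2.INTER_CUBIC)); print(r.sense()["eef_pos"],r.sense()["tcp_rot"])
E
```

```text
[507.17552648 -55.68155222  85.89601753] [ 3.14133890e+00  2.70485761e-03 -2.00346208e-01]
```

View pics/s1.png

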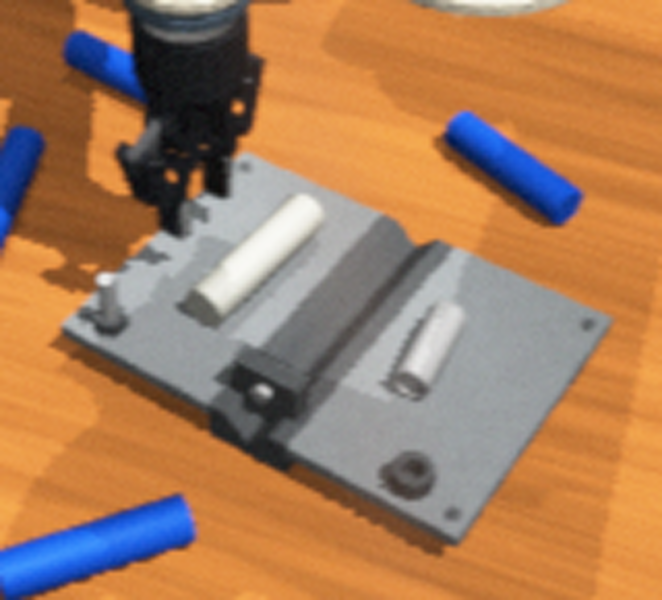

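The fingers at crop (195,190) stand behind the shaft at (255,255), lined up and clear of the bolt at (110,305). Next I lower them and roll the shaft slowly.

Call:
{"op": "jog_arm", "data": {
  "deltas": [
    {"gripper": 0, "translation": [0, 0, -0.15], "dr": [0, 0, 0]},
    {"gripper": 0, "translation": [0, 0, -0.15], "dr": [0, 0, 0]},
    {"gripper": 0, "translation": [0, 0, 0], "dr": [0, 0, 0]},
    {"gripper": 0, "translation": [0, 0, 0], "dr": [0, 0, 0]},
    {"gripper": 0, "translation": [0.006, 0.029, 0], "dr": [0, 0, 0]},
    {"gripper": 0, "translation": [0.006, 0.029, 0], "dr": [0, 0, 0]},
    {"gripper": 0, "translation": [0.006, 0.029, 0], "dr": [0, 0, 0]},
    {"gripper": 0, "translation": [0.006, 0.029, 0], "dr": [0, 0, 0]},
    {"gripper": 0, "translation": [0.006, 0.029, 0], "dr": [0, 0, 0]},
    {"gripper": 0, "translation": [0.006, 0.029, 0], "dr": [0, 0, 0]},
    {"gripper": 0, "translation": [0.006, 0.029, 0], "dr": [0, 0, 0]},
    {"gripper": 0, "translation": [0.006, 0.029, 0], "dr": [0, 0, 0]}
  ]
}}

```text
clock: 2.82
eef_pos: [512.6, -32.2, 56.2]
tcp_rot: [3.142, 0.0, -0.2]
contact_force: [-1.3, -2.9, 2.1]
opening: 0.498
```

Call:
{"op": "jog_arm", "data": {
  "deltas": [
    {"gripper": 0, "translation": [0.006, 0.029, 0], "dr": [0, 0, 0]},
    {"gripper": 0, "translation": [0.006, 0.029, 0], "dr": [0, 0, 0]},
    {"gripper": 0, "translation": [0.006, 0.029, 0], "dr": [0, 0, 0]},
    {"gripper": 0, "translation": [0.006, 0.029, 0], "dr": [0, 0, 0]},
    {"gripper": 0, "translation": [0.006, 0.029, 0], "dr": [0, 0, 0]},
    {"gripper": 0, "translation": [0.006, 0.029, 0], "dr": [0, 0, 0]},
    {"gripper": 0, "translation": [0.006, 0.029, 0], "dr": [0, 0, 0]}
  ]
}}

```text
clock: 3.4
eef_pos: [516.8, -11.9, 56.3]
tcp_rot: [3.142, 0.0, -0.2]
contact_force: [0.3, -0.1, 0.6]
opening: 0.496
```

```bash
python3 - <<'E'
from m import *
c=np.array([537.5,64]);y=-.197
a=r.grab_frame("top"); b=r.grab_frame("scene"); cv2.imwrite("pics/s2.png",cv2.resize(b[130:275,190:350],(662,600),interpolation=cv2.INTER_CUBIC))
s=r.sense(); R=np.array([[np.cos(y),-np.sin(y)],[np.sin(y),np.cos(y)]])
print(s["eef_pos"],s["tcp_rot"],s["contact_force"],s["opening"],(s["eef_pos"][:2]-c)@R)
shaft("scene",b,(235,172,280,220),c,y)
E
```

```text
[516.84128184 -11.7836976   56.26096211] [-3.14151733e+00 -7.75708903e-06 -1.99964360e-01] [-0.28667289 -0.00038199  0.2918567 ] 0.5003276618741748 [ -5.42613098 -78.36139714]
scene bar in station: x -73.1 51.1 y mean -46.6 [-59.3 -32.1] yaw -0.038 [245, 180, 30, 28, 279]
```

View pics/s2.png

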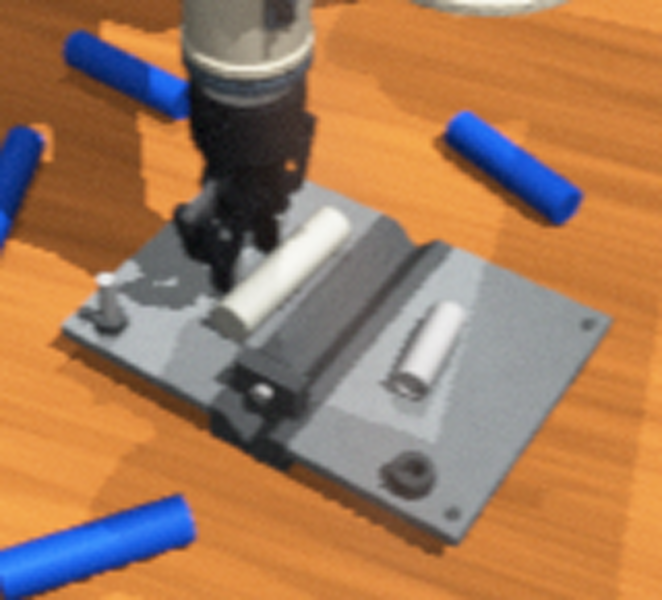

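The shaft at crop (280,270) rolled ahead of the fingers and stayed straight; nothing else moved. I'll keep rolling until it drops into the groove.

Call:
{"op": "jog_arm", "data": {
  "deltas": [
    {"gripper": 0, "translation": [0.006, 0.029, 0], "dr": [0, 0, 0]},
    {"gripper": 0, "translation": [0.006, 0.029, 0], "dr": [0, 0, 0]},
    {"gripper": 0, "translation": [0.006, 0.029, 0], "dr": [0, 0, 0]},
    {"gripper": 0, "translation": [0.006, 0.029, 0], "dr": [0, 0, 0]},
    {"gripper": 0, "translation": [0.006, 0.029, 0], "dr": [0, 0, 0]},
    {"gripper": 0, "translation": [0.006, 0.029, 0], "dr": [0, 0, 0]},
    {"gripper": 0, "translation": [0.006, 0.029, 0], "dr": [0, 0, 0]},
    {"gripper": 0, "translation": [0.006, 0.029, 0], "dr": [0, 0, 0]},
    {"gripper": 0, "translation": [0.006, 0.029, 0], "dr": [0, 0, 0]},
    {"gripper": 0, "translation": [0.006, 0.029, 0], "dr": [0, 0, 0]},
    {"gripper": 0, "translation": [0.006, 0.029, 0], "dr": [0, 0, 0]},
    {"gripper": 0, "translation": [0.006, 0.029, 0], "dr": [0, 0, 0]}
  ]
}}

```text
clock: 4.5
eef_pos: [524.0, 22.9, 56.3]
tcp_rot: [-3.142, 0.0, -0.2]
contact_force: [0.3, -0.1, 0.1]
opening: 0.5
```

Call:
{"op": "jog_arm", "data": {
  "deltas": [
    {"gripper": 0, "translation": [0.006, 0.029, 0], "dr": [0, 0, 0]},
    {"gripper": 0, "translation": [0.006, 0.029, 0], "dr": [0, 0, 0]},
    {"gripper": 0, "translation": [0.006, 0.029, 0], "dr": [0, 0, 0]},
    {"gripper": 0, "translation": [0, 0, 0], "dr": [0, 0, 0]},
    {"gripper": 0, "translation": [0, 0, 0], "dr": [0, 0, 0]},
    {"gripper": 0, "translation": [0, 0, 0], "dr": [0, 0, 0]}
  ]
}}

```text
clock: 5.0
eef_pos: [525.7, 31.3, 56.2]
tcp_rot: [3.142, 0.0, -0.2]
contact_force: [0.3, 0.3, -0.3]
opening: 0.496
```

```bash
python3 - <<'E'
from m import *
c=np.array([537.5,64]);y=-.197
a=r.grab_frame("top"); b=r.grab_frame("scene"); cv2.imwrite("pics/s3.png",cv2.resize(b[130:275,190:350],(662,600),interpolation=cv2.INTER_CUBIC))
s=r.sense(); R=np.array([[np.cos(y),-np.sin(y)],[np.sin(y),np.cos(y)]])
print(s["eef_pos"],s["tcp_rot"],s["contact_force"],s["opening"],(s["eef_pos"][:2]-c)@R)
shaft("scene",b,(235,172,290,225),c,y,z=44)
E
```

```text
[525.72690484  31.20503807  56.28422224] [ 3.14157688e+00  3.24234187e-05 -2.00350677e-01] [-0.62555699 -0.17650521 -0.51468975] 0.4985423963770466 [ -5.12648178 -34.46497472]
scene bar in station: x -69.7 50.9 y mean 1.5 [-10.5  13.8] yaw 0.008 [260, 189, 27, 29, 266]
```

View pics/s3.png

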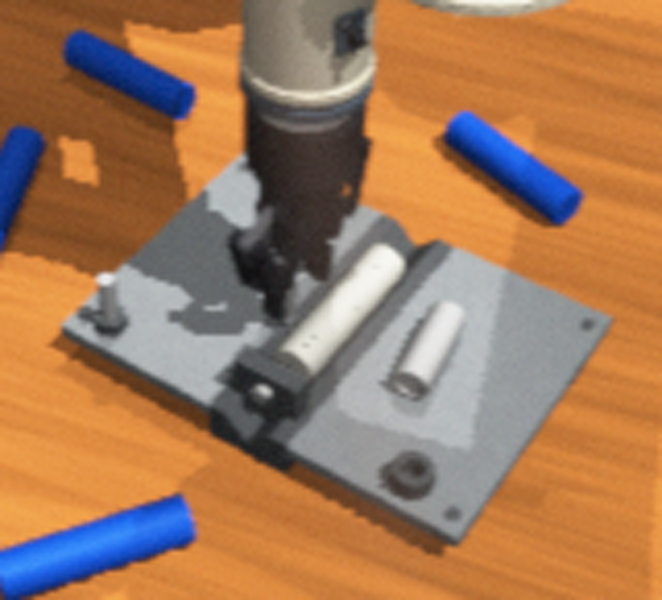

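The shaft at crop (345,305) has dropped into the groove: y is about 0 and its yaw is about 0.01. The pipe at (430,345) is untouched. Now I back off, rise, turn the tool a quarter turn and go to the -x end with the fingers shut.

Call:
{"op": "jog_arm", "data": {
  "deltas": [
    {"gripper": 0, "translation": [-0.02, -0.098, 0], "dr": [0, 0, 0]},
    {"gripper": 0, "translation": [-0.02, -0.098, 0], "dr": [0, 0, 0]},
    {"gripper": 0, "translation": [0, 0, 0.3], "dr": [0, 0, 0]},
    {"gripper": 0, "translation": [0, 0, 0.3], "dr": [0, 0, 0]},
    {"gripper": 0, "translation": [0, 0, 0.3], "dr": [0, 0, 0]},
    {"gripper": 0, "translation": [0, 0, 0], "dr": [0, 0, 0]}
  ]
}}

```text
clock: 5.6
eef_pos: [524.5, 10.6, 151.3]
tcp_rot: [-3.14, -0.007, -0.201]
contact_force: [1.4, -0.5, 0.8]
opening: 0.5
```

Call:
{"op": "jog_arm", "data": {
  "deltas": [
    {"gripper": 1, "translation": [-0.081, 0.062, 0], "dr": [0, 0, -0.077]},
    {"gripper": 1, "translation": [-0.081, 0.062, 0], "dr": [0, 0, -0.077]},
    {"gripper": 1, "translation": [-0.081, 0.062, 0], "dr": [0, 0, -0.077]},
    {"gripper": 1, "translation": [-0.081, 0.062, 0], "dr": [0, 0, -0.077]},
    {"gripper": 1, "translation": [-0.081, 0.062, 0], "dr": [0, 0, -0.077]},
    {"gripper": 1, "translation": [-0.081, 0.062, 0], "dr": [0, 0, -0.077]},
    {"gripper": 1, "translation": [-0.081, 0.062, 0], "dr": [0, 0, -0.077]},
    {"gripper": 1, "translation": [-0.081, 0.062, 0], "dr": [0, 0, -0.077]},
    {"gripper": 1, "translation": [-0.081, 0.062, 0], "dr": [0, 0, -0.077]},
    {"gripper": 1, "translation": [-0.081, 0.062, 0], "dr": [0, 0, -0.077]},
    {"gripper": 1, "translation": [-0.081, 0.062, 0], "dr": [0, 0, -0.077]},
    {"gripper": 1, "translation": [-0.081, 0.062, 0], "dr": [0, 0, -0.077]}
  ]
}}

```text
clock: 6.6
eef_pos: [423.9, 85.5, 146.0]
tcp_rot: [3.141, -0.0, -1.658]
contact_force: [0.5, -0.1, 0.7]
opening: -0.001
```

Call:
{"op": "jog_arm", "data": {
  "deltas": [
    {"gripper": 1, "translation": [0, 0, 0], "dr": [0, 0, -0.038]},
    {"gripper": 1, "translation": [0, 0, 0], "dr": [0, 0, -0.036]},
    {"gripper": 1, "translation": [0, 0, 0], "dr": [0, 0, 0]},
    {"gripper": 1, "translation": [0, 0, 0], "dr": [0, 0, 0]}
  ]
}}

```text
clock: 6.93
eef_pos: [424.4, 85.5, 146.1]
tcp_rot: [3.141, -0.0, -1.767]
contact_force: [0.5, -0.3, -0.8]
opening: 0.001
```

```bash
python3 - <<'E'
from m import *
c=np.array([537.5,64]);y=-.197
a=r.grab_frame("top"); b=r.grab_frame("scene"); cv2.imwrite("pics/s4.png",b)
s=r.sense(); R=np.array([[np.cos(y),-np.sin(y)],[np.sin(y),np.cos(y)]])
print(s["eef_pos"],s["tcp_rot"],s["contact_force"],s["opening"],(s["eef_pos"][:2]-c)@R)
shaft("scene",b,(235,172,290,225),c,y,z=44); shaft("top",a,(230,180,262,225),c,y,z=44)
E
```

```text
[424.49728136  85.64763746 146.15605957] [ 3.14144529e+00 -1.05941780e-04 -1.76670251e+00] [-0.34284662 -0.91038763  0.36906902] -0.0033327922310843363 [-115.0540938    -0.88889077]
scene bar in station: x -69.4 50.9 y mean 1.7 [-9.6 13.4] yaw -0.021 [259, 190, 28, 28, 257]
top bar in station: x -120.6 -58.1 y mean 0.8 [-28.9  27.9] yaw 0.048 [230, 208, 17, 17, 249]
```

Call:
{"op": "jog_arm", "data": {
  "deltas": [
    {"gripper": 1, "translation": [0, 0.008, -0.28], "dr": [0, 0, 0]},
    {"gripper": 1, "translation": [0, 0, -0.28], "dr": [0, 0, 0]},
    {"gripper": 1, "translation": [0, 0, -0.28], "dr": [0, 0, 0]},
    {"gripper": 1, "translation": [0, 0, 0], "dr": [0, 0, 0]},
    {"gripper": 1, "translation": [0, 0, 0], "dr": [0, 0, 0]},
    {"gripper": 1, "translation": [0.049, -0.01, 0], "dr": [0, 0, 0]},
    {"gripper": 1, "translation": [0.049, -0.01, 0], "dr": [0, 0, 0]},
    {"gripper": 1, "translation": [0.049, -0.01, 0], "dr": [0, 0, 0]},
    {"gripper": 1, "translation": [0.049, -0.01, 0], "dr": [0, 0, 0]},
    {"gripper": 1, "translation": [0.049, -0.01, 0], "dr": [0, 0, 0]}
  ]
}}

```text
clock: 7.87
eef_pos: [450.4, 81.9, 63.2]
tcp_rot: [-3.14, 0.001, -1.768]
contact_force: [0.3, 0.5, -0.4]
opening: -0.002
```

Call:
{"op": "jog_arm", "data": {
  "deltas": [
    {"gripper": 1, "translation": [0.0245, -0.005, 0], "dr": [0, 0, 0]},
    {"gripper": 1, "translation": [0.0245, -0.005, 0], "dr": [0, 0, 0]},
    {"gripper": 1, "translation": [0.0245, -0.005, 0], "dr": [0, 0, 0]},
    {"gripper": 1, "translation": [0.0245, -0.005, 0], "dr": [0, 0, 0]},
    {"gripper": 1, "translation": [0.0245, -0.005, 0], "dr": [0, 0, 0]},
    {"gripper": 1, "translation": [0.0245, -0.005, 0], "dr": [0, 0, 0]},
    {"gripper": 1, "translation": [0.0245, -0.005, 0], "dr": [0, 0, 0]},
    {"gripper": 1, "translation": [0.0245, -0.005, 0], "dr": [0, 0, 0]},
    {"gripper": 1, "translation": [0, 0, 0], "dr": [0, 0, 0]}
  ]
}}

```text
clock: 8.62
eef_pos: [467.4, 77.8, 61.9]
tcp_rot: [3.139, -0.001, -1.768]
contact_force: [-4.1, 1.1, 2.6]
opening: 0.001
```

```bash
cat > chk.py <<'E'
from m import *
import sys
c=np.array([537.5,64]);y=-.197
b=r.grab_frame("scene"); cv2.imwrite(f"pics/{sys.argv[1]}.png",cv2.resize(b[130:275,190:350],(662,600),interpolation=cv2.INTER_CUBIC))
s=r.sense(); R=np.array([[np.cos(y),-np.sin(y)],[np.sin(y),np.cos(y)]])
f=s["contact_force"]; print(s["eef_pos"].round(1),"F st",(f[:2]@R).round(1),f[2].round(1),"tcp st",((s["eef_pos"][:2]-c)@R).round(1))
shaft("scene",b,(235,172,290,225),c,y,z=44)
E
python3 chk.py s5
```

```text
[467.4  77.8  61.9] F st [-4.5  0.1] 1.7 tcp st [-71.4  -0.2]
scene bar in station: x -64.5 55.4 y mean 1.1 [-11.5  12.9] yaw -0.018 [258, 190, 28, 29, 260]
```

View pics/s5.png

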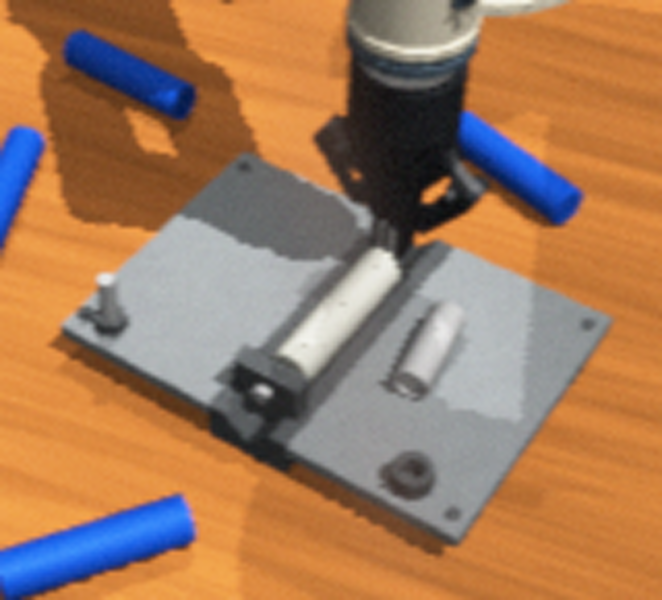

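The shut fingers at crop (400,240) are pushing the shaft's end with about 4.5 N, and the shaft slides in the groove. I estimate about 15 mm to the stop and will approach it gently.

Call:
{"op": "jog_arm", "data": {
  "deltas": [
    {"gripper": 1, "translation": [0.0196, -0.004, 0], "dr": [0, 0, 0]},
    {"gripper": 1, "translation": [0.0196, -0.004, 0], "dr": [0, 0, 0]},
    {"gripper": 1, "translation": [0.0196, -0.004, 0], "dr": [0, 0, 0]},
    {"gripper": 1, "translation": [0.0196, -0.004, 0], "dr": [0, 0, 0]},
    {"gripper": 1, "translation": [0.0196, -0.004, 0], "dr": [0, 0, 0]},
    {"gripper": 1, "translation": [0, 0, 0], "dr": [0, 0, 0]}
  ]
}}

```text
clock: 9.17
eef_pos: [479.2, 75.8, 62.3]
tcp_rot: [-3.141, 0.0, -1.768]
contact_force: [-1.1, -0.7, 0.7]
opening: -0.002
```

Call:
{"op": "jog_arm", "data": {
  "deltas": [
    {"gripper": 1, "translation": [0.01, -0.002, 0], "dr": [0, 0, 0]},
    {"gripper": 1, "translation": [0.01, -0.002, 0], "dr": [0, 0, 0]},
    {"gripper": 1, "translation": [0, 0, 0], "dr": [0, 0, 0]}
  ]
}}

```text
clock: 9.42
eef_pos: [480.7, 75.5, 62.3]
tcp_rot: [-3.141, 0.0, -1.768]
contact_force: [-1.4, -0.7, -0.4]
opening: -0.0
```

Call:
{"op": "jog_arm", "data": {
  "deltas": [
    {"gripper": 1, "translation": [0.01, -0.002, 0], "dr": [0, 0, 0]},
    {"gripper": 1, "translation": [0, 0, 0], "dr": [0, 0, 0]}
  ]
}}

```text
clock: 9.58
eef_pos: [481.3, 75.3, 62.2]
tcp_rot: [3.141, -0.0, -1.768]
contact_force: [-2.2, -0.2, -0.8]
opening: -0.003
```

Call:
{"op": "jog_arm", "data": {
  "deltas": [
    {"gripper": 1, "translation": [0.01, -0.002, 0], "dr": [0, 0, 0]},
    {"gripper": 1, "translation": [0, 0, 0], "dr": [0, 0, 0]}
  ]
}}

```text
clock: 9.75
eef_pos: [481.3, 75.2, 62.2]
tcp_rot: [3.139, -0.0, -1.768]
contact_force: [-5.3, 2.0, 2.3]
opening: -0.0
```

Call:
{"op": "jog_arm", "data": {
  "deltas": [
    {"gripper": 1, "translation": [0.01, -0.002, 0], "dr": [0, 0, 0]},
    {"gripper": 1, "translation": [0, 0, 0], "dr": [0, 0, 0]}
  ]
}}

```text
clock: 9.92
eef_pos: [481.4, 75.2, 62.1]
tcp_rot: [3.138, -0.001, -1.768]
contact_force: [-9.2, 4.2, 6.3]
opening: -0.001
```

Call:
{"op": "jog_arm", "data": {
  "deltas": [
    {"gripper": 1, "translation": [0.01, -0.002, 0], "dr": [0, 0, 0]},
    {"gripper": 1, "translation": [0, 0, 0], "dr": [0, 0, 0]}
  ]
}}

```text
clock: 10.08
eef_pos: [481.5, 75.1, 62.0]
tcp_rot: [3.136, -0.001, -1.769]
contact_force: [-13.2, 6.5, 9.9]
opening: 0.0
```

```bash
python3 chk.py s6
```

```text
[481.5  75.1  62. ] F st [-13.7   3.4] 10.0 tcp st [-57.1  -0.1]
scene bar in station: x -47.1 60.1 y mean 1.3 [-11.1  12.9] yaw -0.028 [257, 194, 26, 26, 243]
```

The motion stalled at TCP x' = -57 with the force rising to 14 N, so the shaft is against the stop (predicted x' about -56). I'll retreat and check.

Call:
{"op": "jog_arm", "data": {
  "deltas": [
    {"gripper": 1, "translation": [-0.02, 0.004, 0], "dr": [0, 0, 0]},
    {"gripper": 1, "translation": [-0.03, 0.006, 0], "dr": [0, 0, 0]},
    {"gripper": 1, "translation": [-0.147, 0.03, 0], "dr": [0, 0, 0]},
    {"gripper": 1, "translation": [-0.245, 0.05, 0], "dr": [0, 0, 0]},
    {"gripper": 1, "translation": [0, 0, 0.3], "dr": [0, 0, 0]},
    {"gripper": 1, "translation": [0, 0, 0.35], "dr": [0, 0, 0]},
    {"gripper": 1, "translation": [0, 0, 0.35], "dr": [0, 0, 0]},
    {"gripper": 1, "translation": [-0.3, 0, 0.2], "dr": [0, 0, 0]},
    {"gripper": 1, "translation": [-0.3, 0, 0.2], "dr": [0, 0, 0]},
    {"gripper": 1, "translation": [0, 0, 0], "dr": [0, 0, 0]},
    {"gripper": 1, "translation": [0, 0, 0], "dr": [0, 0, 0]},
    {"gripper": 1, "translation": [0, 0, 0], "dr": [0, 0, 0]}
  ]
}}

```text
clock: 11.13
eef_pos: [381.3, 83.9, 202.8]
tcp_rot: [-3.139, 0.001, -1.768]
contact_force: [-0.3, 0.2, -0.2]
opening: -0.001
```

```bash
python3 chk.py s7; python3 - <<'E'
from m import *
a=r.grab_frame("top"); t=cv2.resize(a[150:235,190:296],(748,600),interpolation=cv2.INTER_CUBIC); cv2.imwrite("pics/t7.png",t)
shaft("top",a,(235,172,256,210),np.array([537.5,64]),-.197,z=48)
E
```

```text
[381.2  83.8 202.3] F st [ 1.  -0.6] -1.2 tcp st [-157.1  -11.2]
scene bar in station: x -48.8 61.5 y mean 1.3 [-11.5  13.2] yaw -0.029 [257, 194, 27, 26, 255]
top bar in station: x -44.8 70.1 y mean 4.5 [-6.7 14.3] yaw -0.038 [236, 172, 13, 32, 188]
```

View pics/s7.png

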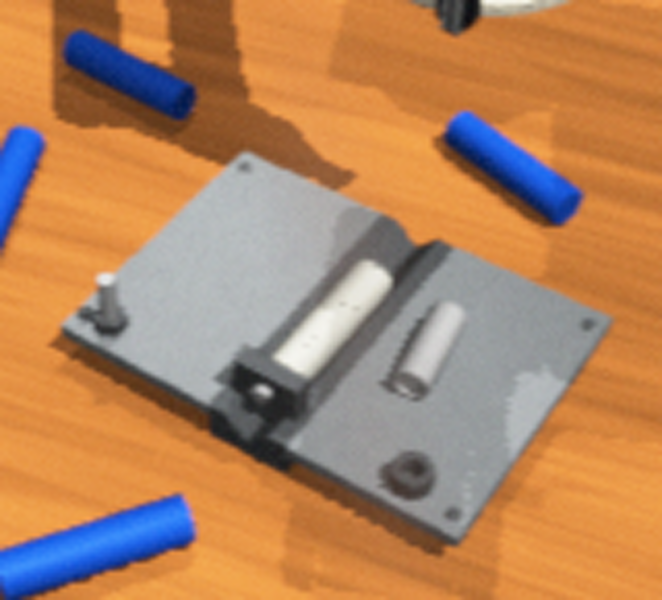

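View pics/t7.png

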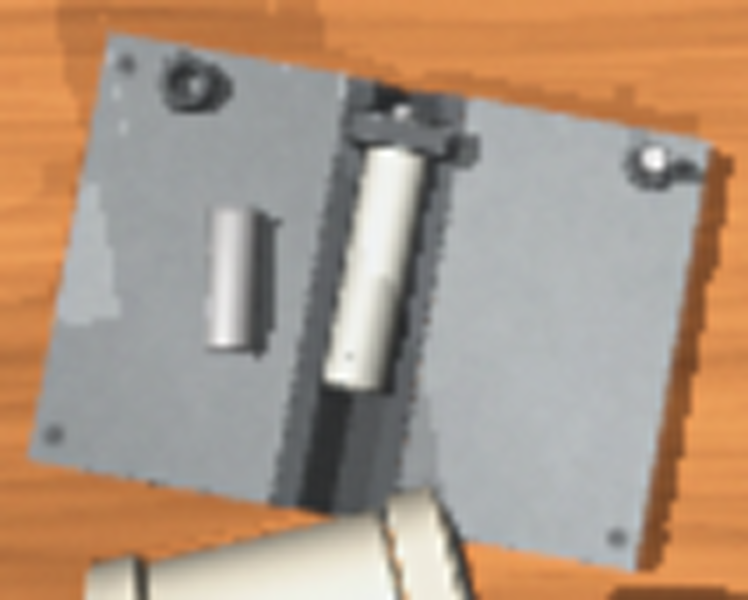

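The shaft lies in the groove with its upper end touching the stop (top crop (395,150) against the stop face at (405,138)). The pipe, collar and bolt are where they were, and the arm is clear. I'm handing in.

```bash
python3 -c "
from rig import r
print(r.sign_off())"
```

```text
the job is handed in; nothing more can be done
None
```

I rolled the shaft blank across the -y plate with the half-open fingers until it dropped into the groove. I then pushed its end with the shut fingers until it stopped against the end stop. The job was handed in at about 11 s; no verdict is given.

**Stop contact:** Motion stalled at TCP x' = -57 mm in the station frame, against about -56 mm predicted. The push force rose to about 14 N; sliding had taken 1–5 N.

**Final pictures:** The shaft is down in the groove with no visible gap at the stop. The pipe, collar and bolt look unmoved. The wrench, hammer, bottle and cup were outside the final crops, and the arm never worked near them. The gripper is raised and clear, with force near zero.

**Checks that disagreed:**
- **Near end (x):** It measured -45 mm from the top view (as expected) but -49 mm from the scene view.
- **Far end (x):** It read only 61–70 mm instead of 75 mm, because the stop hides or shades it.
- **Sideways offset and yaw:** The bright-patch method gave 1.3 to 4.5 mm and about -0.03 rad. I put that down to one-sided lighting and pixels of about 3.5 mm. The seating therefore rests on the groove's shape and the force stall, not on a millimetre measurement.

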